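Feed a row of chargers to the end stop of the test rail

TASK

Get the test rail ready and start it. Push the row of four white chargers along the rail from behind, as one train, with the fingertips against the rearmost charger only, until the front one is fully home against the red end stop and all four stand touching in a row; do not let the row break apart, pinch them or lift them out of the channel. Then press the green button on the grey console fully down and let go of it, leaving the chargers home and the other things on the bench where they are.

Things in the scene. Friction and masses are not known exactly. Their poses are not given: they have to be found in the camera images.
- feed_rail: Straight rail fixed on the bench, along its y (roughly to the robot's left): dark steel base 360 x 72 x 6 mm with two aluminium guide strips 8 mm wide, tops 13 mm above the bench, forming a channel 44.5 mm wide centred on x = 0. Charger tops are 32 mm above the bench, so fingertips more than 13 mm above it pass over the guides. Origin: centre of the underside, on the bench (z = 0).
- end_stop: Red block fixed across one end of the channel (rail y = +160 or -160 mm; varies): 20 mm thick along the rail, 72 mm wide, top 40 mm above the bench, black round knob on top to 50 mm. Origin: at bench level under its centre; the stop face is 10 mm from it, towards the rail's middle. With the row home the chargers' centres are 28, 64, 100 and 136 mm from this origin.
- open_end_cheeks: Two low green cheeks fixed on either side of the channel at the other end of the rail (away from the end stop, 160 mm from the rail's middle), 20 mm long along the rail, 50 mm apart, tops 20 mm above the bench; the way between and above them is free. Origin: at bench level midway between them.
- charger_1: White plug-in charger, a smooth block 36 mm along the rail (its y) x 42 mm across it (its x) x 26 mm high, about 50 g, loose in the rail's channel. Origin: centre of its underside, which lies on the channel floor, 6 mm above the bench. One end of the row: the one farthest towards the rail's -y.
- charger_2: White plug-in charger, a smooth block 36 mm along the rail (its y) x 42 mm across it (its x) x 26 mm high, about 50 g, loose in the rail's channel. Origin: centre of its underside, which lies on the channel floor, 6 mm above the bench. Second from the -y end of the row, touching its neighbours (gap under 1 mm).
- charger_3: White plug-in charger, a smooth block 36 mm along the rail (its y) x 42 mm across it (its x) x 26 mm high, about 50 g, loose in the rail's channel. Origin: centre of its underside, which lies on the channel floor, 6 mm above the bench. Third from the -y end of the row.
- charger_4: White plug-in charger, a smooth block 36 mm along the rail (its y) x 42 mm across it (its x) x 26 mm high, about 50 g, loose in the rail's channel. Origin: centre of its underside, which lies on the channel floor, 6 mm above the bench. The other end of the row, farthest towards the rail's +y. The rearmost charger is the one of 1 and 4 that is farther from the red end stop.
- console: Grey box fixed on the bench, 66 x 66 mm, top 32 mm above the bench, with the green start button in the middle of its top. Origin: centre of its underside.
- start_button_top (a point): Centre of the top face of the green start button (30 mm across), which is pressed straight down.
- start_button (a joint): Travel of the green button: 0 = up, 0.006 m = fully down, grows as it is pressed. A spring returns it; fully down takes about 5 N.
- solder_spool: Blue-flanged solder spool, 54 mm across, 30 mm high, loose bystander; origin at the centre of its underside.
- tape_roll: Roll of black tape, 62 mm across, 19 mm high, loose bystander; origin at the centre of its underside.
- red_box: Small red carton, 30 x 38 mm, 52 mm high, loose bystander; origin at the centre of its underside.
Things that resemble listed ones, but are neither listed nor needed, are in the scene too. Leave any yellow look-alike of the charger_3 alone. What is shaped like the charger_4 but purple is not meant.

How it is judged:
By the outcome, as a careful person would: the job done as asked, in the order asked, and still so for the second after the job is handed in, with the robot touching nothing.
It also fails if it takes over 35 s, if anything falls off the work surface, if the arm or the gripper's body presses on something with over 40 N, if the wrist force passes 120 N, or if a joint passes its speed limit or range.

ROBOT

A 7-joint arm with a two-finger parallel gripper is mounted at the origin on a cart in front of the work surface, level with it; the furniture and walls round the work are solid. World frame = base frame: x ahead of the robot, y to its left, z up, the work surface at z = 0. Lengths are in m, angles in rad, forces in N, time in s.
With the tool pointing down it reaches from about 0.425 to 0.875 m from the base axis. Payload 4.7 kg.
Tool frame: the origin (TCP) lies midway between the tips of the shut fingers; the grasp point (between the pads) lies 19 mm behind it; z points along the fingers, y is the line along which they close (so a half turn about z gives the same grasp; the last joint's range is limited). The gripper opens to 85 mm and grips with 20 to 120 N. Pads are 22 mm wide; open, the fingers measure 114 mm over their backs; the gripper's body (76 mm by 85 mm) begins 54 mm behind the grasp point. The pads swing forward as they close: fully open they stand 13 mm farther back than shut.
Start: joints at [-1.247, 0.321, -0.07, 1.45, 0.023, 1.371, -0.057], TCP at [0.198, 0.619, 0.231] pointing down, gripper open.
Joint ranges: [-2.86, 2.86], [-0.3, 2.09], [-1.38, 1.24], [0.06, 2.45], [-1.56, 4.7], [0.09, 2.05], [-2.69, 2.69]. Speed limits (rad/s): [2.57, 2.57, 3.14, 3.14, 3.14, 3.14, 3.14].

INTERFACE

Orientations are given as a unit quaternion [w, x, y, z].
In Python, from rig import readout, vision, job gives the robot as it stands. The module is installed in compiled form; this text tells all that it offers.
- The arm moves only by the shell command python3 -m inch 'ROWS' [OPENING] [FORCE]. ROWS is JSON, a list of rows, each a list of 6 numbers: the shift along the tool's x, y, z in cm, then the turn, a rotation vector about the tool's x, y, z in degrees. A call has 1 to 12 rows; each row is the pose to reach, as a shift and turn from the pose commanded when the call began, along the tool's axes at that moment; what a row does not reach only later rows make up. A row lasts 1/10 s, in which the tool goes at most 50 mm and 8.59 degrees, less where a joint would pass 70% of its speed; a pose out of reach is approached as far as the arm can. A call with a gripper value outside its range is refused whole. OPENING is the opening, from 0 (shut) to 1 (fully open), set as the call begins (- or left out, the last holds). The fingers move at their own pace and stop on an object; FORCE is the grip in N (left out, the last holds). Time passes only in rows, so rows that repeat a pose let the fingers close. It gives the time, the measured TCP pose, the force, the opening and the grip force at its end, in the units of the state.
- readout.sense(): the state, without advancing time (a new reading comes with each control period).
- vision.snapshot(name): name is "scene" or "top" or "wrist"; returns (picture, depth): 384x512x3 uint8, blue, green, red; 384x512 float32, m along the optical axis (not along the pixel's ray), 0 where there is no reading.
- vision.calibration(name): a dict with "fovy" (degrees; the focal length in pixels is half the picture's height over the tangent of half this angle, whatever the lens; pixels are square), "cx", "cy" (the principal point, pixels), "extrinsics" (4x4, takes a point from camera to world coordinates); the wrist camera has in their place "mount" (4x4, takes a point from camera to tool coordinates, whose origin is the TCP and whose axes are the flange's). Camera axes: x right, y down, z forward; pixel columns grow to the right and rows downward; lengths in m; the calibration is good to about 2 mm. The wrist camera is an equidistant fisheye: a pixel r from the principal point sees the ray r / f radians off the axis. A picture is of the moment at which its call begins: read the wrist's pose just before it. calibration takes no time and is no camera call.
- job.job_done(): hands the job in; it is judged then, once.
The state is a dict: "time_s": time; "joint_positions": joint angles; "dq": joint speeds; "joint_efforts": joint torques, N m; "tool_pos": TCP position; "tool_rot": TCP orientation; "force": force on the tool from outside, world axes, zero at the start; "wrist_torque": the same for the moment, N m; "grip_width": finger opening in m; "finger_force": force on a finger pad.
Only numpy, scipy, OpenCV 4.12 (cv2) and the standard library are available. Lean on these libraries where they do the work, as an engineer would, in place of code of your own. Each camera call takes 0.05 s, during which the arm holds its last target. There are 200 camera calls.

## Working session

There is one attempt and no reset: what is moved stays moved. The work goes in short steps, Python scripts to look and compute and a shell command to move; the robot and the scene stay as the last step left them, time stands still between calls to the robot, and variables do not carry over. Pictures are saved under pics/ and viewed, at most 10 in all, crops included, and the job is handed in when it is done.

```bash
mkdir -p pics
python3 - <<'E'
from rig import readout, vision
import cv2,numpy as np
s=readout.sense();print({k:np.round(v,3) for k,v in s.items()})
for n in("top","scene"):
    p,d=vision.snapshot(n);cv2.imwrite(f"pics/{n}0.png",p);np.save(f"{n}_d.npy",d)
    print(n,vision.calibration(n))
print(vision.calibration("wrist"))
E
```

```text
{'time_s': np.float64(0.0), 'joint_positions': array([-1.247,  0.322, -0.07 ,  1.452,  0.023,  1.371, -0.057]), 'dq': array([-0.   , -0.001, -0.001,  0.002, -0.   , -0.001, -0.   ]), 'joint_efforts': array([-0.0000e+00, -4.9359e+01, -3.8200e-01, -3.1433e+01,  1.3000e-02,
        1.1000e-02,  0.0000e+00]), 'tool_pos': array([0.198, 0.619, 0.23 ]), 'tool_rot': array([-0.   ,  0.154,  0.988, -0.001]), 'force': array([ 0.744, -0.047,  0.443]), 'wrist_torque': array([ 0.041, -0.023,  0.018]), 'finger_force': np.float64(0.0), 'grip_width': np.float64(0.085)}
top {'fovy': 50.823110211152226, 'cx': 260.88505929113734, 'cy': 194.096894820386, 'extrinsics': array([[-4.38563504e-06, -9.85019096e-01,  1.72445299e-01,
         3.71249965e-01],
       [-9.99737835e-01,  3.95275539e-03,  2.25529781e-02,
         5.94403546e-02],
       [-2.28967482e-02, -1.72399991e-01, -9.84760876e-01,
         1.02945924e+00],
       [ 0.00000000e+00,  0.00000000e+00,  0.00000000e+00,
         1.00000000e+00]])}
scene {'fovy': 42.79753610167058, 'cx': 253.3935542590534, 'cy': 187.75750108319966, 'extrinsics': array([[ 0.74639756, -0.45015339,  0.49015571, -0.13396221],
       [-0.66516817, -0.52788872,  0.52809545, -0.68457327],
       [ 0.02102371, -0.72020513, -0.69344256,  1.03915531],
       [ 0.        ,  0.        ,  0.        ,  1.        ]])}
{'fovy': 65.70646984690485, 'cx': 255.46337205255838, 'cy': 196.7506137838785, 'mount': array([[ 7.10822509e-04, -9.48838177e-01, -3.15761950e-01,
         8.20448905e-02],
       [ 9.99999534e-01,  8.80890922e-04, -3.95870241e-04,
         1.22289170e-03],
       [ 6.53768633e-04, -3.15761521e-01,  9.48838360e-01,
        -1.42274443e-01],
       [ 0.00000000e+00,  0.00000000e+00,  0.00000000e+00,
         1.00000000e+00]])}
```

View pics/top0.png

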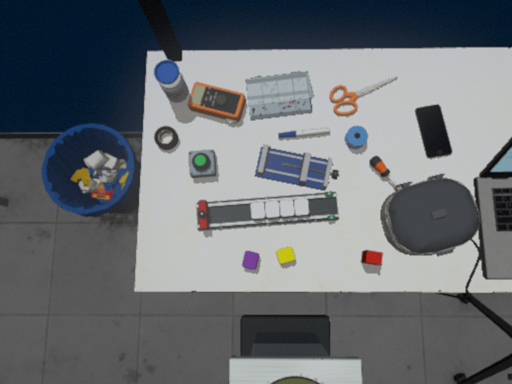

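View pics/scene0.png

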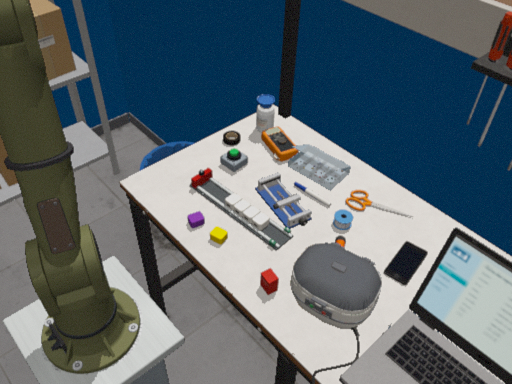

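The top view shows the end stop at (203,215), the row of four from 258 to 301 at v≈208, the cheeks at (332,195) and (332,218), and the button at (201,160). The purple (251,260) and yellow (286,256) look-alikes sit on the robot's side. The pusher has to enter from the -y end and push towards +y.

```bash
cat > h.py <<'E'
import cv2,numpy as np
from rig import readout,vision
def ray(n,uv,z):
    c=vision.calibration(n);f=192/np.tan(np.radians(c["fovy"]/2));E=c["extrinsics"]
    d=E[:3,:3]@np.array([(uv[0]-c["cx"])/f,(uv[1]-c["cy"])/f,1]);o=E[:3,3]
    return o+d*(z-o[2])/d[2]
def proj(n,P):
    c=vision.calibration(n);f=192/np.tan(np.radians(c["fovy"]/2));E=c["extrinsics"]
    q=E[:3,:3].T@(np.asarray(P)-E[:3,3]);return q[:2]/q[2]*f+[c["cx"],c["cy"]]
def blobs(p,lo,hi,roi,amin=15):
    h=cv2.cvtColor(p,cv2.COLOR_BGR2HSV);m=cv2.inRange(h,np.array(lo),np.array(hi))
    k=np.zeros_like(m);x0,y0,x1,y1=roi;k[y0:y1,x0:x1]=m[y0:y1,x0:x1]
    cs,_=cv2.findContours(k,cv2.RETR_EXTERNAL,cv2.CHAIN_APPROX_NONE)
    return [c for c in cs if cv2.contourArea(c)>=amin]
E
python3 - <<'E'
from h import *
p=cv2.imread("pics/top0.png");d=np.load("top_d.npy")
hsv=cv2.cvtColor(p,cv2.COLOR_BGR2HSV)
def show(nm,lo,hi,roi,z,a=10):
    for c in blobs(p,lo,hi,roi,a):
        r=cv2.minAreaRect(c);print(nm,cv2.contourArea(c),np.round(r[0],1),np.round(r[1],1),round(r[2],1),np.round(ray("top",r[0],z),4))
show("stop",(0,120,80),(8,255,255),(190,190,220,240),.04)
show("stop2",(172,120,80),(180,255,255),(190,190,220,240),.04)
show("green",(50,90,40),(90,255,255),(185,145,220,180),.04)
show("cheek",(50,50,30),(95,255,255),(320,185,345,228),.02,3)
show("chg",(0,0,190),(180,40,255),(247,199,312,219),.032,20)
print(hsv[208,245:315:3].tolist())
big=cv2.resize(p[130:280,185:345],None,fx=5,fy=4*1.25/1,interpolation=cv2.INTER_CUBIC)
big=cv2.resize(p[140:250,190:350],(800,550),interpolation=cv2.INTER_CUBIC);cv2.imwrite("pics/crop0.png",big)
E
```

```text
stop 61.5 [202.5 223. ] [10.  7.] 90.0 [0.4728 0.226  0.04  ]
stop 52.0 [202. 206.] [10.  6.] 90.0 [0.5151 0.2283 0.04  ]
green 92.5 [199.8 159.8] [10.6 11.3] 45.0 [0.6335 0.237  0.04  ]
cheek 14.5 [331. 217.] [8. 4.] -0.0 [ 0.4892 -0.0929  0.02  ]
cheek 10.5 [328.5 193.5] [3. 7.] 90.0 [ 0.5489 -0.0884  0.02  ]
chg 147.0 [257. 210.] [14. 12.] 90.0 [0.5058 0.092  0.032 ]
chg 155.0 [301. 206.] [14. 12.] 90.0 [ 0.5155 -0.0175  0.032 ]
chg 152.5 [287.  206.5] [15. 12.] 90.0 [0.5143 0.0173 0.032 ]
chg 156.0 [272.  207.5] [17. 12.] 90.0 [0.5119 0.0546 0.032 ]
[[95, 18, 87], [96, 15, 84], [90, 4, 182], [113, 5, 198], [102, 6, 198], [113, 5, 197], [105, 8, 196], [120, 5, 196], [105, 8, 198], [105, 8, 197], [102, 6, 198], [60, 4, 193], [110, 8, 199], [114, 6, 197], [96, 6, 198], [111, 9, 199], [45, 3, 185], [113, 5, 197], [110, 8, 199], [108, 6, 199], [108, 6, 199], [105, 3, 147], [95, 20, 76], [95, 19, 79]]
```

View pics/crop0.png

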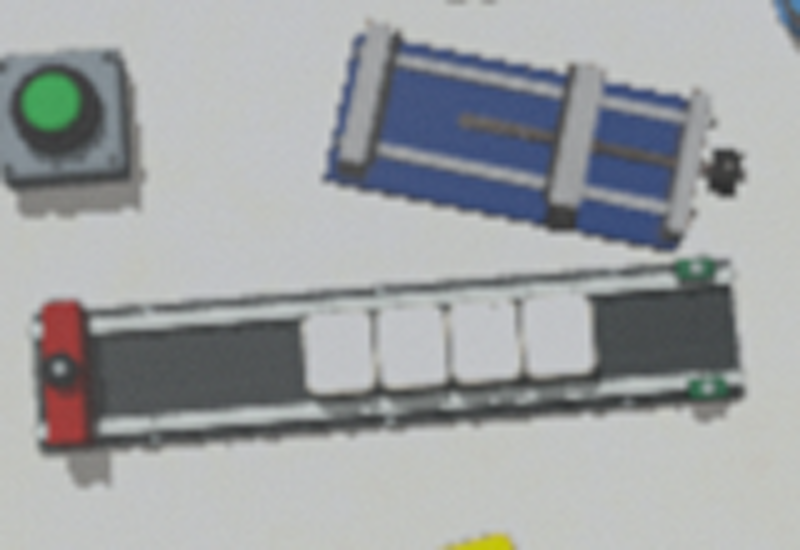

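The crop shows the rail tilted about 4.7° and the row intact. The channel ahead of it is empty, and the cheeks are at the open (-y) end. By rays, the stop origin is about (0.494, 0.227) and the cheek midpoint about (0.519, -0.091). They are 0.319 m apart, against the 0.320 given. The rear charger is at about (0.5155, -0.0175), so the push is about 108 mm.

```bash
cat >> h.py <<'E'
from scipy.spatial.transform import Rotation as Ro
def plan(P,yaw):  # shift cm, turn deg in current tool axes to bring TCP to P, z down, tool x at world angle yaw
    s=readout.sense();q=s["tool_rot"];R=Ro.from_quat([q[1],q[2],q[3],q[0]]);a=np.radians(yaw)
    x=np.array([np.cos(a),np.sin(a),0]);z=np.array([0,0,-1.]);T=Ro.from_matrix(np.c_[x,np.cross(z,x),z])
    return np.round(R.inv().apply(np.array(P)-s["tool_pos"])*100,2),np.round((R.inv()*T).as_rotvec(degrees=True),2)
E
python3 - <<'E'
from h import *
for P,y in (((.33,.50,.2),150),((.47,.33,.2),130),((.53,.12,.2),110),((.519,-.061,.18),94.6)): print(*plan(P,y))
E
```

```text
[-16.18  -7.27   3.05] [-0.1   0.02 12.25]
[-34.69 -19.19   3.07] [-0.1   0.04 32.25]
[-46.81 -37.36   3.1 ] [-9.000e-02  5.000e-02  5.225e+01]
[-51.28 -54.93   5.13] [-0.08  0.07 67.65]
```

```bash
python3 -m inch '[[-3,-1,1,0,0,3],[-7,-3,2,0,0,6],[-11.5,-5,3,0,0,9],[-16,-7.3,3,0,0,13],[-20,-10,3,0,0,18],[-24.5,-12.5,3,0,0,22],[-28.5,-15,3,0,0,27],[-33,-18,3,0,0,32],[-36,-21.5,3,0,0,36],[-39,-25.5,3,0,0,41],[-41,-29,3,0,0,45],[-43,-32,3,0,0,48]]' 0 40
python3 -c "
from h import *
print(plan((.519,-.061,.16),94.6))"
```

```text
time_s: 1.3
tool_pos: [0.5103, 0.1803, 0.201]
tool_rot: [-0.0, 0.545, 0.839, -0.0]
force: [0.2, 0.0, -0.7]
grip_width: -0.0002
finger_force: 0.0
(array([-22.4 ,  -9.01,   4.11]), array([-4.000e-02,  1.000e-02,  1.939e+01]))
```

```bash
python3 -m inch '[[-4,-1.6,0.5,0,0,4],[-8,-3.2,1,0,0,8],[-12,-4.8,2,0,0,12],[-16,-6.4,3,0,0,15],[-20,-8,3.7,0,0,18],[-22.4,-9,4.1,0,0,19.4],[-22.4,-9,4.1,0,0,19.4],[-22.4,-9,4.1,0,0,19.4]]' 0
python3 - <<'E'
from h import *
s=readout.sense();p,d=vision.snapshot("wrist")
cv2.imwrite("pics/w1.png",p)
print(s["tool_pos"],plan((.519,-.061,.018),94.6))
E
```

```text
time_s: 2.1
tool_pos: [0.5198, -0.0581, 0.16]
tool_rot: [-0.0, 0.677, 0.736, -0.0]
force: [0.2, 0.9, -0.2]
grip_width: -0.0002
finger_force: 0.0
[ 0.51979543 -0.05812097  0.16000991] (array([-0.4 , -0.13, 14.21]), array([-0.02, -0.04,  0.31]))
```

View pics/w1.png

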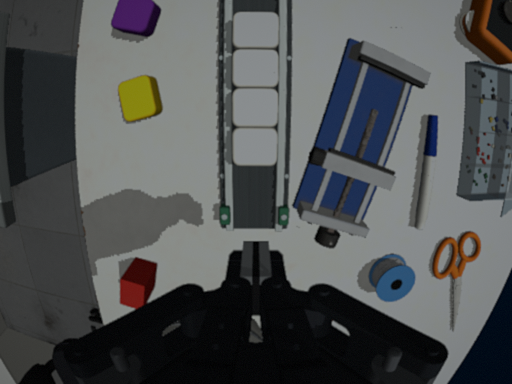

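The wrist view shows the rail running straight up the image. The rear charger's rear top edge is at v≈165 (u 233–278), the cheeks are at (224,215) and (284,215), and the closed fingertips are at (257,242). I'll cast those pixels.

```bash
cat >> h.py <<'E'
def wray(uv,z,s=None):
    s=s or readout.sense();c=vision.calibration("wrist");f=192/np.tan(np.radians(c["fovy"]/2));M=c["mount"]
    q=s["tool_rot"];R=Ro.from_quat([q[1],q[2],q[3],q[0]]).as_matrix()
    e=np.array([uv[0]-c["cx"],uv[1]-c["cy"]]);r=np.hypot(*e);t=r/f
    d=R@M[:3,:3]@np.array([*(e/r*np.sin(t)),np.cos(t)]);o=R@M[:3,3]+s["tool_pos"]
    return o+d*(z-o[2])/d[2]
E
python3 - <<'E'
from h import *
p=cv2.imread("pics/w1.png");h=cv2.cvtColor(p,cv2.COLOR_BGR2HSV)
print(h[155:172,256,2].tolist())
for nm,uv,z in(("rearL",(235,165),.031),("rearR",(276,165),.031),("frontmid",(256,13),.032),("cheekL",(224,215),.02),("cheekR",(284,215),.02)):print(nm,wray(uv,z).round(4))
E
```

```text
[143, 143, 143, 143, 143, 143, 144, 145, 142, 132, 98, 59, 47, 48, 48, 48, 48]
rearL [ 0.4986 -0.0353  0.031 ]
rearR [ 0.5367 -0.0319  0.031 ]
frontmid [0.5058 0.1077 0.032 ]
cheekL [ 0.4901 -0.0909  0.02  ]
cheekR [ 0.5515 -0.0855  0.02  ]
```

```bash
python3 -m inch '[[0,-0.1,3,0,0,0.3],[0,-0.2,7,0,0,0.3],[-0.1,-0.2,10.5,0,0,0.3],[-0.1,-0.2,13,0,0,0.3],[-0.1,-0.2,14.1,0,0,0.3],[-0.1,-0.2,14.1,0,0,0.3],[-0.1,-0.2,14.1,0,0,0.3]]' 0
python3 - <<'E'
from h import *
s=readout.sense();p,d=vision.snapshot("wrist")
cv2.imwrite("pics/w2.png",p);print(s["tool_pos"],s["force"],plan((.509,.0735,.018),94.7))
E
```

```text
time_s: 2.85
tool_pos: [0.5193, -0.0585, 0.0203]
tool_rot: [0.001, 0.678, 0.735, 0.001]
force: [0.0, -1.0, -0.6]
grip_width: 0.0001
finger_force: 0.0
[ 0.51928829 -0.05847389  0.02034441] [ 0.03373712 -0.95619912 -0.62254974] (array([13.26, -0.  ,  0.28]), array([ 0.15, -0.01, -0.1 ]))
```

View pics/w2.png

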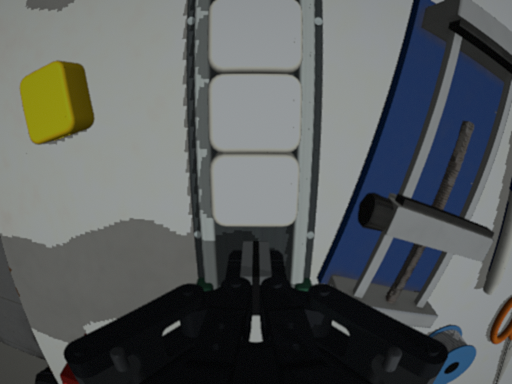

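The fingertips are centred behind the rear charger (u≈256, charger 211–298), with a small gap at v≈228. I'll push slowly and taper off.

```bash
python3 -m inch '[[0.5,0,0.1,0,0,0],[0.9,0,0.2,0,0,0],[1.3,0,0.2,0,0,0],[1.9,0,0.2,0,0,0],[2.7,0,0.2,0,0,0],[3.6,0,0.2,0,0,0],[4.5,0,0.2,0,0,0],[5.4,0,0.2,0,0,0],[6.3,0,0.2,0,0,0],[7.1,0,0.2,0,0,0],[7.7,0,0.2,0,0,0],[8.2,0,0.2,0,0,0]]' 0
python3 -m inch '[[0.5,0,0,0,0,0],[1,0,0,0,0,0],[1.5,0,0,0,0,0],[1.9,0,0,0,0,0],[2.3,0,0,0,0,0],[2.6,0,0,0,0,0],[2.8,0,0,0,0,0],[2.9,0,0,0,0,0],[2.9,0,0,0,0,0]]'
python3 - <<'E'
from h import *
s=readout.sense();p,d=vision.snapshot("wrist");cv2.imwrite("pics/w3.png",p)
p,d=vision.snapshot("top");cv2.imwrite("pics/top3.png",p)
E
```

```text
time_s: 4.1
tool_pos: [0.5116, 0.0232, 0.0173]
tool_rot: [-0.0, 0.678, 0.735, -0.0]
force: [0.8, -2.1, 1.5]
grip_width: -0.0002
finger_force: 1.0
time_s: 5.0
tool_pos: [0.5093, 0.0518, 0.0173]
tool_rot: [-0.0, 0.678, 0.735, 0.0]
force: [0.4, -0.2, -0.1]
grip_width: -0.0001
finger_force: 0.2
```

View pics/w3.png

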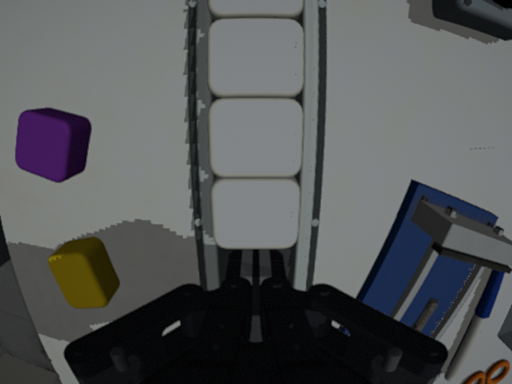

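The row is intact, with the fingertips at the rear edge (v≈248). About 10 mm remain, so I'll creep forward and watch the force.

```bash
python3 -m inch '[[0.2,0,0,0,0,0],[0.4,0,0,0,0,0],[0.6,0,0,0,0,0],[0.7,0,0,0,0,0],[0.8,0,0,0,0,0],[0.8,0,0,0,0,0]]'
python3 -m inch '[[0.1,0,0,0,0,0],[0.2,0,0,0,0,0],[0.2,0,0,0,0,0]]'
python3 -m inch '[[0.1,0,0,0,0,0],[0.1,0,0,0,0,0]]'
```

```text
time_s: 5.7
tool_pos: [0.5087, 0.0598, 0.0173]
tool_rot: [-0.0, 0.678, 0.735, 0.0]
force: [-0.1, 0.1, -0.1]
grip_width: 0.0001
finger_force: 0.2
time_s: 6.0
tool_pos: [0.5086, 0.0617, 0.0173]
tool_rot: [-0.0, 0.678, 0.735, 0.0]
force: [-0.5, -0.1, 0.4]
grip_width: -0.0002
finger_force: 0.3
time_s: 6.2
tool_pos: [0.5085, 0.0621, 0.0173]
tool_rot: [0.0, 0.679, 0.735, -0.0]
force: [-0.9, -2.1, -0.2]
grip_width: 0.0002
finger_force: 1.1
```

```bash
python3 -m inch '[[0.1,0,0,0,0,0],[0.1,0,0,0,0,0],[0.1,0,0,0,0,0]]'
python3 -m inch '[[0.1,0,0,0,0,0],[0.1,0,0,0,0,0],[0.1,0,0,0,0,0]]'
```

```text
time_s: 6.5
tool_pos: [0.5085, 0.0621, 0.0173]
tool_rot: [0.0, 0.679, 0.734, -0.001]
force: [0.0, -4.9, -0.3]
grip_width: -0.0
finger_force: 2.6
time_s: 6.8
tool_pos: [0.5085, 0.0621, 0.0173]
tool_rot: [0.001, 0.679, 0.734, -0.001]
force: [0.8, -6.9, 1.4]
grip_width: 0.0001
finger_force: 3.5
```

The arm stalled at y=0.0621, as predicted for home, with the force rising to 7 N. I'll back off, lift, and check from above the button.

```bash
python3 -m inch '[[-0.3,0,0,0,0,0],[-0.8,0,0,0,0,0],[-1.6,0,-0.3,0,0,0],[-2.2,0,-2,0,0,0],[-2.2,0,-6,0,0,0],[-2.2,0,-10.5,0,0,0],[-2.2,0,-12.5,0,0,0],[-2.2,0,-12.5,0,0,0]]'
python3 - <<'E'
from h import *
p,d=vision.snapshot("top");cv2.imwrite("pics/top4.png",p)
s=readout.sense();p,d=vision.snapshot("wrist");cv2.imwrite("pics/w4.png",p)
for c in blobs(p,(50,90,40),(90,255,255),(0,0,512,384),60):
    r=cv2.minAreaRect(c);print(r,[wray(r[0],z,s).round(4) for z in(.038,.046)])
print(s["tool_pos"],plan((.6335,.18,.13),94.7))
E
```

```text
time_s: 7.6
tool_pos: [0.5128, 0.0429, 0.1463]
tool_rot: [0.002, 0.678, 0.735, 0.004]
force: [0.3, -0.5, 0.1]
grip_width: 0.0001
finger_force: 0.0
((411.5, 7.5), (15.0, 27.0), 90.0) [array([0.6379, 0.2341, 0.038 ]), array([0.6335, 0.2305, 0.046 ])]
[0.51127905 0.04273924 0.14410573] (array([12.72, 13.39,  1.27]), array([ 0.04, -0.05, -0.15]))
```

View pics/w4.png

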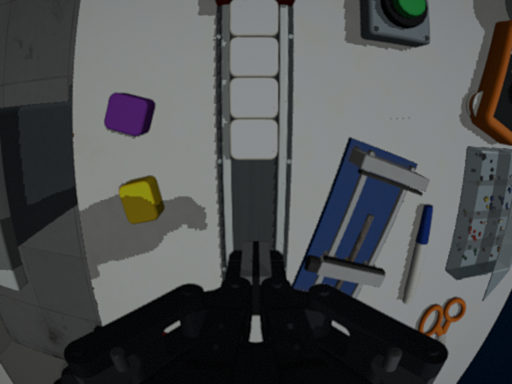

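The row is in contact with the red stop (v≈0) and no gaps are visible. The button is at (408,7), cut off at the image edge. I'll move closer and take one look.

```bash
python3 -m inch '[[2.5,2.5,0.3,0,0,0],[5,5,0.5,0,0,0],[7.5,8,0.5,0,0,0],[10,11,0.5,0,0,0],[11.5,12.8,0.5,0,0,0],[11.7,13.4,0.5,0,0,0],[11.7,13.4,0.5,0,0,0],[11.7,13.4,0.5,0,0,0]]'
python3 - <<'E'
from h import *
s=readout.sense();p,d=vision.snapshot("wrist");cv2.imwrite("pics/w5.png",p)
for c in blobs(p,(50,90,40),(90,255,255),(0,0,512,384),60):
    r=cv2.minAreaRect(c);u,v=map(int,r[0]);dd=d[v,u];print(r,dd,[wray(r[0],z,s).round(4) for z in(.036,.042,.048)])
    b=wray(r[0],.042,s)
    c=vision.calibration("wrist");q=s["tool_rot"];R=Ro.from_quat([q[1],q[2],q[3],q[0]]).as_matrix();o=R@c["mount"][:3,3]+s["tool_pos"]
    w=(b-o)/((b-o)@(R@c["mount"][:3,2]));print("by depth",(o+w*dd).round(4),plan(o+w*dd,94.7))
E
```

```text
time_s: 8.5
tool_pos: [0.6334, 0.1678, 0.1363]
tool_rot: [-0.0, 0.679, 0.734, -0.001]
force: [0.1, -0.2, -0.1]
grip_width: 0.0003
finger_force: 0.0
((258.9000244140625, 120.69999694824219), (38.9075813293457, 38.01315689086914), 26.56505012512207) 0.21720295 [array([0.6304, 0.2343, 0.036 ]), array([0.6303, 0.2347, 0.042 ]), array([0.6303, 0.2351, 0.048 ])]
by depth [0.6302 0.2355 0.0544] (array([6.78, 0.2 , 8.23]), array([-0.09,  0.05, -0.27]))
```

View pics/w5.png

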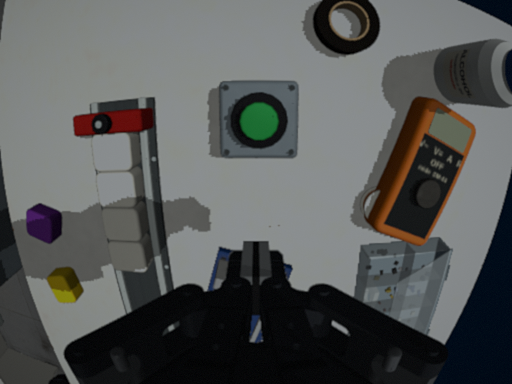

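The stop, row and console are all clear. The button is centred at (259,121), which casts to about (0.630, 0.235) with its top at z≈0.05. I'll go above it and press in small steps.

```bash
python3 -m inch '[[3,0.1,1,0,0,0],[6,0.2,2.5,0,0,0],[6.8,0.2,4.5,0,0,0],[6.8,0.2,6.3,0,0,0],[6.8,0.2,7.2,0,0,0],[6.8,0.2,7.6,0,0,0],[6.8,0.2,7.6,0,0,0]]'
python3 -m inch '[[0,0,0.2,0,0,0],[0,0,0.4,0,0,0],[0,0,0.6,0,0,0],[0,0,0.6,0,0,0]]'
python3 -m inch '[[0,0,0.2,0,0,0],[0,0,0.3,0,0,0],[0,0,0.3,0,0,0]]'
```

```text
time_s: 9.25
tool_pos: [0.631, 0.2366, 0.0616]
tool_rot: [0.0, 0.679, 0.734, -0.0]
force: [-0.2, 0.6, -0.2]
grip_width: 0.0003
finger_force: 0.0
time_s: 9.65
tool_pos: [0.631, 0.2377, 0.0553]
tool_rot: [-0.0, 0.678, 0.735, -0.0]
force: [0.8, 0.0, -0.2]
grip_width: -0.0001
finger_force: 0.0
time_s: 9.95
tool_pos: [0.6313, 0.2379, 0.0526]
tool_rot: [0.0, 0.678, 0.735, 0.0]
force: [-0.6, -0.1, 2.6]
grip_width: 0.0001
finger_force: 1.1
```

```bash
python3 -m inch '[[0,0,0.2,0,0,0],[0,0,0.4,0,0,0],[0,0,0.4,0,0,0]]'
python3 -m inch '[[0,0,0.1,0,0,0],[0,0,0.2,0,0,0],[0,0,0.2,0,0,0]]'
python3 -m inch '[[0,0,0.1,0,0,0],[0,0,0.2,0,0,0],[0,0,0.2,0,0,0]]'
```

```text
time_s: 10.25
tool_pos: [0.6313, 0.2379, 0.0486]
tool_rot: [0.0, 0.678, 0.735, 0.0]
force: [-1.4, -0.3, 4.6]
grip_width: -0.0
finger_force: 2.3
time_s: 10.55
tool_pos: [0.6314, 0.2379, 0.0481]
tool_rot: [-0.0, 0.678, 0.735, 0.001]
force: [-2.9, -0.7, 10.7]
grip_width: -0.0001
finger_force: 5.6
time_s: 10.85
tool_pos: [0.6315, 0.2379, 0.0479]
tool_rot: [-0.0, 0.679, 0.735, 0.001]
force: [-7.1, -2.3, 21.3]
grip_width: -0.0001
finger_force: 10.0
```

The button bottomed out: position fixed at z=0.048 with 21 N. I'll release and check everything.

```bash
python3 -m inch '[[0,0,-0.3,0,0,0],[0,0,-1.5,0,0,0],[0,0,-4,0,0,0],[-2,0,-7,0,0,0],[-5,0,-9,0,0,0],[-7,0,-10,0,0,0],[-7,0,-10,0,0,0],[-7,0,-10,0,0,0]]'
python3 - <<'E'
from h import *
s=readout.sense();p,d=vision.snapshot("wrist")
for c in blobs(p,(50,90,40),(90,255,255),(0,0,512,384),60):
    r=cv2.minAreaRect(c);print("button",r,d[int(r[0][1]),int(r[0][0])])
cv2.imwrite("pics/w6.png",cv2.resize(p[70:300,0:320],(800,575),interpolation=cv2.INTER_CUBIC))
E
```

```text
time_s: 11.65
tool_pos: [0.636, 0.1679, 0.1435]
tool_rot: [-0.001, 0.679, 0.734, -0.0]
force: [-0.3, 0.5, -1.4]
grip_width: 0.0002
finger_force: 0.0
button ((255.5, 120.0), (36.0, 37.0), 90.0) 0.22473048
```

View pics/w6.png

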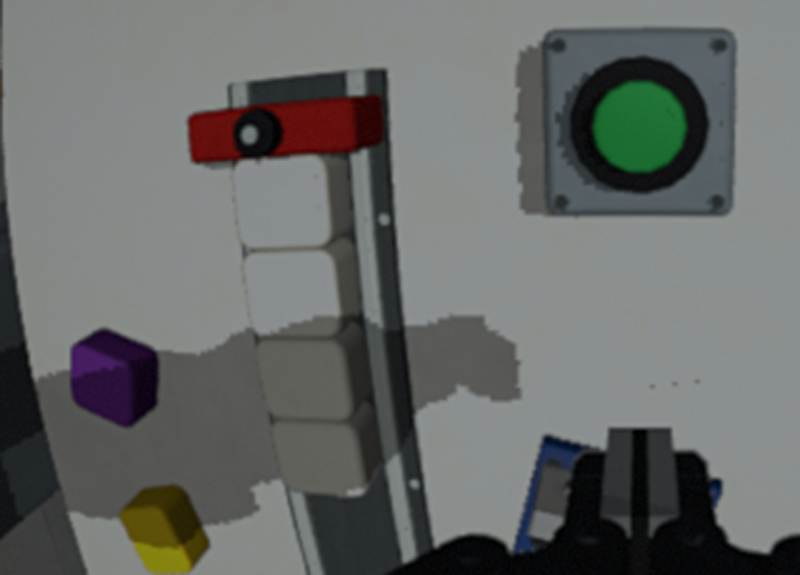

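The four chargers stand touching from the stop face (v≈155) down to v≈490, and the button (640,126) has come back up. The arm is clear.

```bash
python3 -c "
from rig import job
print(job.job_done())"
```

```text
the job is handed in; nothing more can be done
None
```

The four chargers are home and touching against the red stop, the green button was pressed fully down and released, and the job was handed in at about 12 s with the arm clear; no verdict was returned.

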